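# Set the ready-day wheel and print the ticket

### The job

Set the pickup day on the ticket printer: with the fingertips, flick the lugs at the edge of the black six-lug wheel so that it turns clockwise (seen from above) click by click, until the lug with the round stud comes to rest in its click right in front of the fixed pointer, without clicking past it. Then press the round print button fully down and let it come back up. Only push and press: do not lift the printer or shove it out of its place, do not press the button before the day is set, and leave the spool, tin and tape measure beside it alone.

Things in the scene. Friction and masses are not known exactly. Their poses are not given: they have to be found in the camera images.
- printer: Ticket printer: heavy (about 2.5 kg) loose grey slab on rubber feet, 150 x 230 x 28 mm (x, y, z). Origin: centre of its underside; x points to the pointer's side (away from the robot at yaw 0), y to the robot's left, z up; turned by up to 0.4 rad. The wheel's axis is at x = -15, y = 50 mm, the print button's at x = 0, y = -72 mm.
- day_wheel (a joint): Angle of the day wheel, rad, growing clockwise seen from above. 0: studded lug at the pointer. A sprung detent rests it at every multiple of 1.047 rad (60 degrees, six clicks a turn); it starts two to four clicks short (-2.09, -3.14 or -4.19). Pushed beyond half way it snaps on to the next click, released earlier it falls back; a push at a lug takes 2 to 4 N. Left right at half way it may hang.
- wheel_center (a point): On the wheel's upright axis, at its top face, 50 mm above the counter. Wheel: 18 mm thick, its underside 4 mm above the slab; hub of 34 mm radius; six radial lugs 60 degrees apart, 14 mm wide, round-ended, out to 60 mm from the axis; the gaps between, 36 mm wide at 50 mm radius, are open above. At rest in a click one lug points along the printer's +x and one along -x.
- wheel_index (a point): Foot of the low round aluminium stud (13 mm wide, 5 mm high) that only one lug carries, on the lug's top face, 50 mm from the axis.
- pointer_tip (a point): Tip of the fixed aluminium wedge pointer on the slab, 50 mm above the counter, 65 mm from the wheel's axis along the printer's +x; the wedge is 24 mm wide and stands 28 to 50 mm above the counter.
- print_button (a joint): Travel of the print button, m: 0 up, 0.006 fully down. A spring pushes it back; fully down takes 5 N.
- print_button_top (a point): Centre of the top face of the grey round print button (32 mm wide) in its black housing, 50 mm above the counter when up.
- thread_spool: Loose upright spool of thread, 29 mm wide, 44 mm high, to the right of the printer. Origin: centre of its underside. Leave alone.
- pin_tin: Loose round tin, 66 mm wide, 26 mm high, beyond the printer. Origin: centre of its underside. Leave alone.
- tape_measure: Loose yellow rolled tape measure, 54 x 49 x 18 mm, to the left of the printer. Origin: centre of its underside. Leave alone.

How it is judged:
By the outcome, as a careful person would: the job done as asked, in the order asked, and still so for the second after the job is handed in, with the robot touching nothing.
It also fails if it takes over 72 s, if anything falls off the work surface, if the arm or the gripper's body presses on something with over 40 N, if the wrist force passes 120 N, or if a joint passes its speed limit or range.

### The arm

A 6-joint arm with a two-finger parallel gripper is mounted at the origin on a cart in front of the work surface, level with it; the furniture and walls round the work are solid. World frame = base frame: x ahead of the robot, y to its left, z up, the work surface at z = 0. Lengths are in m, angles in rad, forces in N, time in s.
With the tool pointing down it reaches from about 0.375 to 0.9 m from the base axis. Payload 3.1 kg.
Tool frame: the origin (TCP) lies at the very end of the fingers, on their centre line; the grasp point (between the pads) lies 19 mm behind it; z points along the fingers, y is the line along which they close (so a half turn about z gives the same grasp; the last joint's range is limited). The gripper opens to 87 mm and grips with 3 to 60 N. Pads are 19 mm wide; open, the fingers measure 117 mm over their backs; the gripper's body (75 mm by 190 mm) begins 51 mm behind the grasp point.
Start: joints at [0.936, 0.527, 1.433, -0, 1.181, -0.178], TCP at [0.275, 0.561, 0.223] pointing down, gripper open.
Joint ranges: [-3.08, 3.08], [-0.75, 2.2], [0.22, 2.44], [-1.43, 4.57], [0, 2.65], [-2.85, 2.85]. Speed limits (rad/s): [2.79, 2.79, 3.14, 3.14, 3.14, 3.14].

### API

Orientations are given as a unit quaternion [w, x, y, z].
In Python, from workcell import r gives the robot as it stands.
- The arm moves only by the tool apply_moves, never from a script. Its argument "deltas" is a list that holds one entry, the list of rows, each a list of 7 numbers: the turn, a rotation vector about the world's x, y, z in degrees, then the shift along the world's x, y, z in m, then the finger opening in m, from 0 to 0.087. A call has 1 to 8 rows; each row shifts and turns the commanded pose from where the row before left it; what a row does not reach is not made up. A row lasts 1/8 s, in which the tool goes at most 62.5 mm and 10.7 degrees, less where a joint would pass 70% of its speed; a pose out of reach is approached as far as the arm can. A call is refused whole if a number of a shift passes 0.0625 or a number of a turn 10.7, either way. A call with a gripper value outside its range is refused whole. The fingers move at their own pace and stop on an object; the grip force is fixed at half the most. Time passes only in rows, so rows that do not move let the fingers close. It gives the time, the measured TCP pose, the force, the opening and the grip force at its end, in the units of the state.
- r.get_state(): the state, without advancing time (a new reading comes with each control period).
- r.camera(name): name is "side" or "top" or "wrist"; returns (picture, depth): 384x512x3 uint8, red, green, blue; 384x512 float32, m along the optical axis (not along the pixel's ray), 0 where there is no reading.
- r.get_calibration(name): a dict with "fov_y" (degrees; the focal length in pixels is half the picture's height over the tangent of half this angle, whatever the lens; pixels are square), "cx", "cy" (the principal point, pixels), "k1" (the pictures are not rectified: a ray, as slopes to the right and down, at radius r is drawn at 1 + k1 r^2 times it, then the intrinsics apply), "origin" and "orientation" of the camera in the world; the wrist camera has in their place "mount" (4x4, takes a point from camera to tool coordinates, whose origin is the TCP and whose axes are the flange's). Camera axes: x right, y down, z forward; pixel columns grow to the right and rows downward; lengths in m; the calibration is good to about 2 mm. A picture is of the moment at which its call begins: read the wrist's pose just before it. get_calibration takes no time and is no camera call.
- r.job_done(): hands the job in; it is judged then, once.
The state is a dict: "clock": time; "joint_pos": joint angles; "dq": joint speeds; "effort": joint torques, N m; "tcp_pos": TCP position; "ee_rot": TCP orientation; "ft_force": force on the tool from outside, world axes, zero at the start; "wrist_torque": the same for the moment, N m; "opening": finger opening in m; "finger_force": force on a finger pad.
Only numpy, scipy, OpenCV 4.12 (cv2) and the standard library are available. Lean on these libraries where they do the work, as an engineer would, in place of code of your own. Each camera call takes 0.05 s, during which the arm holds its last target. There are 200 camera calls.

## Working session

There is one attempt and no reset: what is moved stays moved. The work goes in short steps, Python scripts to look and compute and a tool call to move; the robot and the scene stay as the last step left them, time stands still between calls to the robot, and variables do not carry over. Pictures are saved under pics/ and viewed, at most 10 in all, crops included, and the job is handed in when it is done.

Besides the shell and the picture viewer there is one more tool, called after ">>>" as name(argument=value, ...), one argument or row to a line, values as JSON. apply_moves: Moves the arm, as the interface text tells. Its arguments: {"type":"object","properties":{"deltas":{"type":"array"}},"required":["deltas"]}

```bash
mkdir -p pics; ls; cat > h.py <<'E'
import numpy as np,cv2
from scipy.spatial.transform import Rotation as R
from workcell import r
def quat(q): return R.from_quat([q[1],q[2],q[3],q[0]])
def pose(name,st=None):
    c=r.get_calibration(name)
    if 'mount' in c:
        M=np.array(c['mount']);T=np.eye(4);T[:3,:3]=quat(st['ee_rot']).as_matrix();T[:3,3]=st['tcp_pos'];T=T@M
        return c,T[:3,:3],T[:3,3]
    return c,quat(c['orientation']).as_matrix(),np.array(c['origin'])
def ray(P,u,v):
    c,Rm,o=P;f=192/np.tan(np.radians(c['fov_y']/2))
    K=np.array([[f,0,c['cx']],[0,f,c['cy']],[0,0,1.]])
    p=cv2.undistortPoints(np.array([[[u,v]]],float),K,np.array([c['k1'],0,0,0.]))[0,0]
    return o,Rm@np.array([p[0],p[1],1])
def onz(P,u,v,z):
    o,d=ray(P,u,v);return o+d*(z-o[2])/d[2]
def save(n,im): cv2.imwrite('pics/'+n,cv2.cvtColor(im,cv2.COLOR_RGB2BGR))
E
python3 - <<'E'
from h import *
s=r.get_state();print(s)
for n in('top','side'):
    im,d=r.camera(n);save(n+'0.png',im);np.savez(n+'0.npz',im=im,d=d);print(r.get_calibration(n))
print(r.get_calibration('wrist'))
E
```

```text
pics
{'clock': 0.0, 'joint_pos': array([ 9.36520356e-01,  5.28453419e-01,  1.43389240e+00, -3.22233719e-06,
        1.18136071e+00, -1.78474454e-01]), 'dq': array([-0.00161694, -0.00062237, -0.00075428,  0.00017094,  0.0015677 ,
       -0.00041923]), 'effort': array([-1.40699314e-03, -4.40043747e+01, -1.76590794e+01,  6.31611259e-02,
        5.81772847e-02, -1.51045306e-04]), 'tcp_pos': array([0.27464203, 0.5606254 , 0.2215826 ]), 'ee_rot': array([-4.16420187e-04,  2.25932338e-01,  9.74142424e-01, -9.71449075e-04]), 'ft_force': array([ 0.37270267,  0.26385838, -0.22090785]), 'wrist_torque': array([ 0.02560305, -0.00922734,  0.01924323]), 'finger_force': 0.0, 'opening': 0.08715303093256033}
{'fov_y': 52.463121703194226, 'cx': 256.1222360224393, 'cy': 195.13803084540723, 'k1': -0.039782609361112053, 'origin': array([ 0.41646266, -0.00882035,  1.07876105]), 'orientation': array([-0.07011806,  0.70968053, -0.69791822,  0.06593298])}
{'fov_y': 53.645991408997695, 'cx': 257.70200112914443, 'cy': 187.84674027433482, 'k1': 0.0065984441755012465, 'origin': array([ 0.59045547, -0.70427164,  0.54391822]), 'orientation': array([-0.46851794,  0.88338049, -0.01076424,  0.00373781])}
{'fov_y': 59.63753771213463, 'cx': 252.0115529724262, 'cy': 188.10790533154258, 'k1': -0.04858344561757203, 'mount': array([[-1.81568969e-04, -9.59571369e-01, -2.81465369e-01,
         7.60921257e-02],
       [ 9.99999943e-01, -2.54349256e-04,  2.22042611e-04,
         6.59868946e-04],
       [-2.84656240e-04, -2.81465313e-01,  9.59571361e-01,
        -1.62341776e-01],
       [ 0.00000000e+00,  0.00000000e+00,  0.00000000e+00,
         1.00000000e+00]])}
```

View pics/top0.png

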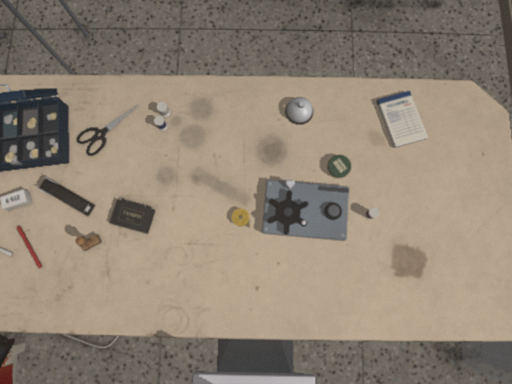

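View pics/side0.png

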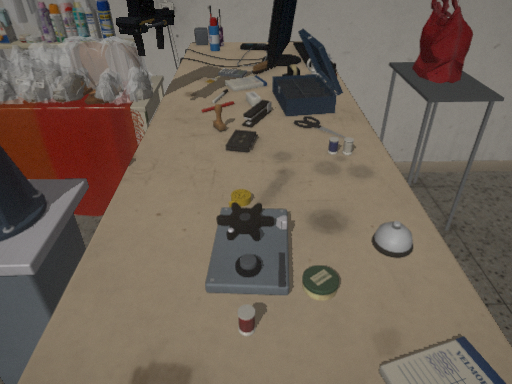

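```bash
python3 - <<'E'
from h import *
t=np.load('top0.npz');im=t['im']
save('topz.png',cv2.resize(im[165:255,220:390],None,fx=4.5,fy=4.5,interpolation=cv2.INTER_CUBIC))
P=pose('top')
hsv=cv2.cvtColor(im,cv2.COLOR_RGB2HSV)
# slab: grey-blue region at depth; wheel dark
roi=np.zeros(im.shape[:2],bool);roi[165:255,250:358]=1
m=((hsv[...,0]>95)&(hsv[...,0]<130)|(hsv[...,2]<70))&roi
m=cv2.morphologyEx(m.astype(np.uint8),cv2.MORPH_OPEN,np.ones((3,3)))
m=cv2.morphologyEx(m,cv2.MORPH_CLOSE,np.ones((5,5)))
c=max(cv2.findContours(m,0,2)[0],key=cv2.contourArea)
b=cv2.boxPoints(cv2.minAreaRect(c));print('box',b)
q=np.array([onz(P,*p,0.028)[:2] for p in b]);print(q.round(3));print(q.mean(0))
for k in(0,1):print(np.linalg.norm(q[k+1]-q[k]),np.arctan2(*(q[k+1]-q[k])[::-1]))
for n,u,v in(('wheel',288,212),('pt',290,183),('btn',333,211),('stud',304,223),('spool',373,213),('tin',339,166),('tape',239,216)):print(n,onz(P,u,v,.05).round(3))
E
```

```text
box [[262.80692 232.31725]
 [267.17245 179.93105]
 [349.269   186.77242]
 [344.90347 239.15862]]
[[ 0.52  -0.021]
 [ 0.665 -0.031]
 [ 0.649 -0.258]
 [ 0.505 -0.242]]
[ 0.58452881 -0.13770337]
0.145634424447023 -0.06920460373180058
0.2275772990060286 -1.6396304582292962
wheel [ 0.573 -0.087  0.05 ]
pt [ 0.652 -0.092  0.05 ]
btn [ 0.577 -0.207  0.05 ]
stud [ 0.544 -0.129  0.05 ]
spool [ 0.574 -0.314  0.05 ]
tin [ 0.702 -0.226  0.05 ]
tape [0.56  0.044 0.05 ]
```

View pics/topz.png

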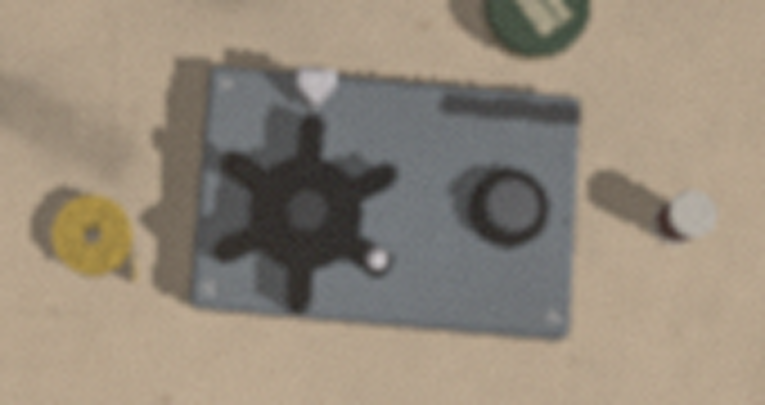

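The top view shows the stud at crop (375,260) and the pointer at (315,105), with the wheel centre at (307,209). The stud is 120° clockwise of the pointer, so it is four clicks short. I'll go above the wheel, closing the fingers and turning on the way.

>>> apply_moves(
  deltas=[
    [[0, 0, 5.1, 0.0186, -0.0405, 0, 0], [0, 0, 5.1, 0.0186, -0.0405, 0, 0], [0, 0, 5.1, 0.0186, -0.0405, 0, 0], [0, 0, 5.1, 0.0186, -0.0405, 0, 0], [0, 0, 5.1, 0.0186, -0.0405, 0, 0], [0, 0, 5.1, 0.0186, -0.0405, 0, 0], [0, 0, 5.1, 0.0186, -0.0405, 0, 0], [0, 0, 5.1, 0.0186, -0.0405, 0, 0]],
  ],
)

```text
clock: 1.1
tcp_pos: [0.4241, 0.2358, 0.2223]
ee_rot: [-0.0, -0.129, 0.992, -0.0]
ft_force: [1.0, -0.4, -0.0]
opening: 0.0147
finger_force: 0.0
```

>>> apply_moves(
  deltas=[
    [[0, 0, 5.1, 0.0186, -0.0405, 0, 0], [0, 0, 5.1, 0.0186, -0.0405, 0, 0], [0, 0, 5.1, 0.0186, -0.0405, 0, 0], [0, 0, 5.1, 0.0186, -0.0405, 0, 0], [0, 0, 5.1, 0.0186, -0.0405, 0, 0], [0, 0, 5.1, 0.0186, -0.0405, 0, 0], [0, 0, 5.1, 0.0186, -0.0405, 0, 0], [0, 0, 5.1, 0.0186, -0.0405, 0, 0]],
  ],
)

```text
clock: 2.1
tcp_pos: [0.5745, -0.0831, 0.222]
ee_rot: [-0.004, -0.461, 0.887, -0.003]
ft_force: [1.4, -0.6, 0.1]
opening: 0.0001
finger_force: 0.0
```

>>> apply_moves(
  deltas=[
    [[0, 0, 0, 0, 0, 0, 0], [0, 0, 0, 0, 0, 0, 0]],
  ],
)

```text
clock: 2.35
tcp_pos: [0.5735, -0.0809, 0.2218]
ee_rot: [-0.004, -0.461, 0.887, -0.002]
ft_force: [0.0, 0.7, 0.0]
opening: 0.0002
finger_force: 0.0
```

```bash
python3 - <<'E'
from h import *
s=r.get_state();print(s['clock'],s['tcp_pos'],np.degrees(s['joint_pos']).round(1),s['opening']);M=quat(s['ee_rot']).as_matrix();print('yang',np.degrees(np.arctan2(M[1,1],M[0,1])),M[:,2])
im,d=r.camera('wrist');save('w1.png',im);np.savez('w1.npz',im=im,d=d,p=s['tcp_pos'],q=s['ee_rot'])
E
```

```text
2.35 [ 0.5735014  -0.08086743  0.22180364] [ -18.8   26.8   88.7   -0.5   64.6 -163.5] 0.00020713712128334015
yang 144.95764465547555 [-0.00493826 -0.0074291  -0.99996021]
```

View pics/w1.png

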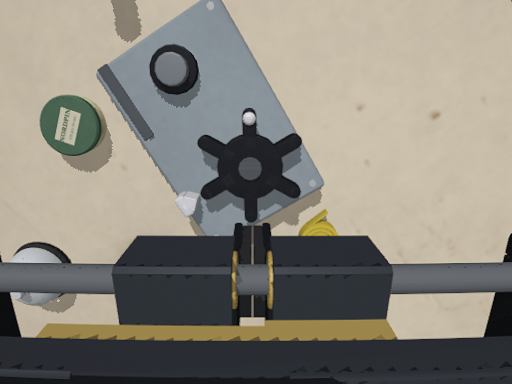

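The wrist view shows the wheel hub at about (250,168), the stud at (249,118), the button at (174,69) and the pointer at (188,203). Joint 6 is at its limit, so I'll turn back and start the sweep from the gap at printer −90° instead.

```bash
python3 - <<'E'
from h import *
t=np.load('w1.npz');P=pose('wrist',dict(tcp_pos=t['p'],ee_rot=t['q']));im=t['im']
g=cv2.GaussianBlur(cv2.cvtColor(im,cv2.COLOR_RGB2GRAY),(5,5),0)
for (u,v,R0,n,lo,hi) in((250,168,18,'hub',8,16),(174,69,26,'btn',13,21)):
    c=cv2.HoughCircles(g[v-R0-12:v+R0+12,u-R0-12:u+R0+12],cv2.HOUGH_GRADIENT_ALT if 0 else cv2.HOUGH_GRADIENT,1,100,param1=60,param2=8,minRadius=lo,maxRadius=hi)
    if c is not None:
        x,y,rr=c[0,0];x+=u-R0-12;y+=v-R0-12;print(n,x,y,rr,onz(P,x,y,.05))
# wheel dark mask centroid
m=(g<45).astype(np.uint8);m[225:]=0
for c in cv2.findContours(m,0,2)[0]:
    if cv2.contourArea(c)>500:
        (x,y),rr=cv2.minEnclosingCircle(c);print('dark',x,y,rr,onz(P,x,y,.05),)
s=onz(P,249.5,118,.055);w=onz(P,250,168,.05);b=onz(P,174,69,.05);p=onz(P,193,206,.05)
print(s,w,b,np.linalg.norm(s-w))
d=b-w;print('yaw by wheel-btn',np.degrees(np.arctan2(d[1],d[0])-np.arctan2(-.122,.015)),np.linalg.norm(d))
d=s-w;print('stud ang',np.degrees(np.arctan2(d[1],d[0])))
E
```

```text
hub 249.5 167.5 11.1 [ 0.57547798 -0.08444545  0.05      ]
btn 169.5 67.5 16.0 [ 0.58170418 -0.20770155  0.05      ]
dark 249.5225067138672 165.12539672851562 56.42535400390625 [ 0.57403418 -0.0864548   0.05      ]
dark 173.468505859375 69.8622055053711 24.57335090637207 [ 0.57994814 -0.20380864  0.05      ]
[ 0.54659933 -0.12537312  0.055     ] [ 0.5753605  -0.08372518  0.05      ] [ 0.57904807 -0.20413037  0.05      ] 0.05086016922879826
yaw by wheel-btn -5.255176638986934 0.12046165024277812
stud ang -124.62812262995217
```

>>> apply_moves(
  deltas=[
    [[0, 0, -7.4, 0, 0, 0, 0], [0, 0, -7.4, 0, 0, 0, 0], [0, 0, -7.4, 0, 0, 0, 0], [0, 0, -7.4, 0, 0, 0, 0], [0, 0, -7.4, 0, 0, 0, 0], [0, 0, -7.4, 0, 0, 0, 0], [0, 0, -7.4, 0, 0, 0, 0], [0, 0, -7.4, 0, 0, 0, 0]],
  ],
)

```text
clock: 3.4
tcp_pos: [0.5736, -0.0798, 0.2225]
ee_rot: [-0.005, 0.038, 0.999, -0.001]
ft_force: [0.2, 0.1, -0.1]
opening: 0.0006
finger_force: 0.0
```

>>> apply_moves(
  deltas=[
    [[0, 0, 0, 0, 0, 0, 0], [0, 0, 0, 0, 0, 0, 0]],
  ],
)

```text
clock: 3.65
tcp_pos: [0.5741, -0.0806, 0.2225]
ee_rot: [-0.005, 0.036, 0.999, -0.001]
ft_force: [-0.3, -0.0, 0.0]
opening: 0.0007
finger_force: 0.0
```

```bash
python3 - <<'E'
from h import *
s=r.get_state();print(s['clock'],s['tcp_pos'],np.degrees(s['joint_pos']).round(1),s['opening']);M=quat(s['ee_rot']).as_matrix();print('yang',np.degrees(np.arctan2(M[1,1],M[0,1])),M[:,2])
im,d=r.camera('wrist');save('w2.png',im);np.savez('w2.npz',im=im,d=d,p=s['tcp_pos'],q=s['ee_rot'])
E
```

```text
3.65 [ 0.57410691 -0.0806162   0.22254091] [ -18.9   26.9   88.4   -0.3   65.2 -104.7] 0.0007181703726782386
yang 85.92372539498487 [-0.00909647 -0.00189476 -0.99995683]
```

View pics/w2.png

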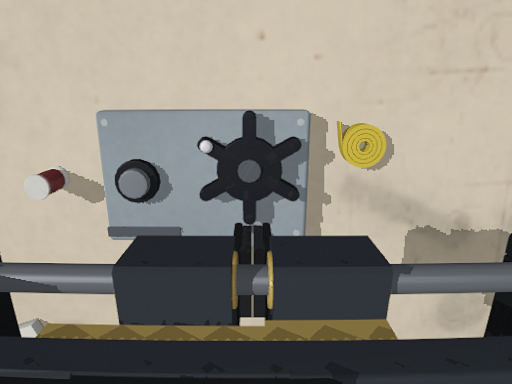

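```bash
python3 - <<'E'
from h import *
t=np.load('w2.npz');P=pose('wrist',dict(tcp_pos=t['p'],ee_rot=t['q']))
for u,v,z in((249.5,171,.05),(134,181,.05),(206,146.5,.055),(97,110.5,.028),(310,110.5,.028),(249.5,111,.05),(249.5,222,.05)):print(onz(P,u,v,z).round(4))
W=np.array([.5745,-.085]);r0=.054;prev=None
for a in range(-90,-331,-30):
    f=np.radians(a-4.5);p=W+r0*np.array([np.cos(f),np.sin(f)]);print(a,p.round(4), None if prev is None else (p-prev).round(4));prev=p
E
```

```text
[ 0.5764 -0.0836  0.05  ]
[ 0.5784 -0.2044  0.05  ]
[ 0.5473 -0.1247  0.055 ]
[ 0.5045 -0.2399  0.028 ]
[ 0.5212 -0.0163  0.028 ]
[ 0.5163 -0.0791  0.05  ]
[ 0.6323 -0.0877  0.05  ]
-90 [ 0.5703 -0.1388] None
-120 [ 0.5439 -0.1295] [-0.0263  0.0093]
-150 [ 0.5258 -0.1082] [-0.0182  0.0213]
-180 [ 0.5207 -0.0808] [-0.0051  0.0275]
-210 [ 0.53   -0.0544] [0.0093 0.0263]
-240 [ 0.5513 -0.0363] [0.0213 0.0182]
-270 [ 0.5787 -0.0312] [0.0275 0.0051]
-300 [ 0.6051 -0.0405] [ 0.0263 -0.0093]
-330 [ 0.6232 -0.0618] [ 0.0182 -0.0213]
```

>>> apply_moves(
  deltas=[
    [[0, 0, 0, -0.001, -0.019, -0.03, 0], [0, 0, 0, -0.001, -0.019, -0.03, 0], [0, 0, 0, -0.001, -0.019, -0.03, 0], [0, 0, 0, 0, 0, -0.035, 0], [0, 0, 0, 0, 0, -0.035, 0], [0, 0, 0, 0, 0, 0, 0], [0, 0, 0, 0, 0, 0, 0]],
  ],
)

```text
clock: 4.58
tcp_pos: [0.5722, -0.1386, 0.0634]
ee_rot: [-0.004, 0.037, 0.999, -0.001]
ft_force: [-0.3, -0.2, 0.0]
opening: 0.0004
finger_force: 0.0
```

```bash
python3 - <<'E'
from h import *
s=r.get_state();print(s['clock'],s['tcp_pos'],s['ft_force']);M=quat(s['ee_rot']).as_matrix();print('yang',np.degrees(np.arctan2(M[1,1],M[0,1])),M[:,2])
im,d=r.camera('wrist');save('w3.png',im)
E
```

```text
4.575 [ 0.57223925 -0.13860972  0.0634165 ] [-0.27737643 -0.19533903  0.00973185]
yang 85.79203716549016 [-0.0074362  -0.00263931 -0.99996887]
```

View pics/w3.png

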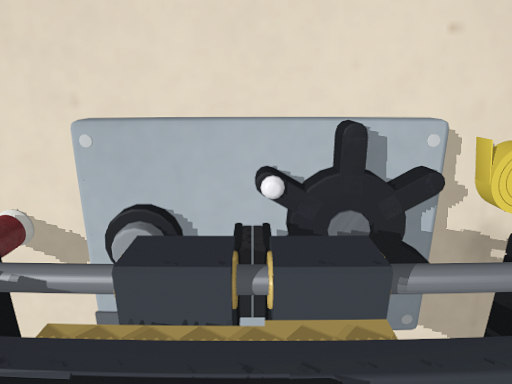

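Clear of the wheel: the fingers are over the gap on the button side, with the stud lug at (272,187). Next I'll print the arc rows.

```bash
python3 - <<'E'
import numpy as np
W=np.array([.575,-.084])
P=lambda a:W+.054*np.array([np.cos(np.radians(a-4.5)),np.sin(np.radians(a-4.5))])
prev=np.array([.5708,-.1378])
for k in range(4):
    print([[0,0,-7.5]+[float(x) for x in (P(-90-60*k-7.5*(i+1))-P(-90-60*k-7.5*i)).round(4)]+[0,0] for i in range(8)],P(-150-60*k).round(4))
E
```

```text
[[0, 0, -7.5, -0.007, 0.001, 0, 0], [0, 0, -7.5, -0.0068, 0.0019, 0, 0], [0, 0, -7.5, -0.0065, 0.0028, 0, 0], [0, 0, -7.5, -0.0061, 0.0036, 0, 0], [0, 0, -7.5, -0.0055, 0.0044, 0, 0], [0, 0, -7.5, -0.0049, 0.0051, 0, 0], [0, 0, -7.5, -0.0042, 0.0057, 0, 0], [0, 0, -7.5, -0.0035, 0.0062, 0, 0]] [ 0.5263 -0.1072]
[[0, 0, -7.5, -0.0026, 0.0066, 0, 0], [0, 0, -7.5, -0.0017, 0.0068, 0, 0], [0, 0, -7.5, -0.0008, 0.007, 0, 0], [0, 0, -7.5, 0.0001, 0.0071, 0, 0], [0, 0, -7.5, 0.001, 0.007, 0, 0], [0, 0, -7.5, 0.0019, 0.0068, 0, 0], [0, 0, -7.5, 0.0028, 0.0065, 0, 0], [0, 0, -7.5, 0.0036, 0.0061, 0, 0]] [ 0.5305 -0.0534]
[[0, 0, -7.5, 0.0044, 0.0055, 0, 0], [0, 0, -7.5, 0.0051, 0.0049, 0, 0], [0, 0, -7.5, 0.0057, 0.0042, 0, 0], [0, 0, -7.5, 0.0062, 0.0035, 0, 0], [0, 0, -7.5, 0.0066, 0.0026, 0, 0], [0, 0, -7.5, 0.0068, 0.0017, 0, 0], [0, 0, -7.5, 0.007, 0.0008, 0, 0], [0, 0, -7.5, 0.0071, -0.0001, 0, 0]] [ 0.5792 -0.0302]
[[0, 0, -7.5, 0.007, -0.001, 0, 0], [0, 0, -7.5, 0.0068, -0.0019, 0, 0], [0, 0, -7.5, 0.0065, -0.0028, 0, 0], [0, 0, -7.5, 0.0061, -0.0036, 0, 0], [0, 0, -7.5, 0.0055, -0.0044, 0, 0], [0, 0, -7.5, 0.0049, -0.0051, 0, 0], [0, 0, -7.5, 0.0042, -0.0057, 0, 0], [0, 0, -7.5, 0.0035, -0.0062, 0, 0]] [ 0.6237 -0.0608]
```

>>> apply_moves(
  deltas=[
    [[0, 0, 0, -0.001, 0, -0.0125, 0], [0, 0, 0, 0, 0, -0.0125, 0], [0, 0, 0, 0, 0, 0, 0]],
  ],
)

```text
clock: 5.0
tcp_pos: [0.5695, -0.138, 0.0363]
ee_rot: [-0.006, 0.037, 0.999, -0.001]
ft_force: [0.0, 0.0, -0.2]
opening: 0.0011
finger_force: 0.0
```

>>> apply_moves(
  deltas=[
    [[0, 0, -7.5, -0.007, 0.001, 0, 0], [0, 0, -7.5, -0.0068, 0.0019, 0, 0], [0, 0, -7.5, -0.0065, 0.0028, 0, 0], [0, 0, -7.5, -0.0061, 0.0036, 0, 0], [0, 0, -7.5, -0.0055, 0.0044, 0, 0], [0, 0, -7.5, -0.0049, 0.0051, 0, 0], [0, 0, -7.5, -0.0042, 0.0057, 0, 0], [0, 0, -7.5, -0.0035, 0.0062, 0, 0]],
  ],
)

```text
clock: 6.0
tcp_pos: [0.5258, -0.1076, 0.0375]
ee_rot: [-0.004, 0.534, 0.846, 0.001]
ft_force: [0.6, 0.2, -0.1]
opening: 0.0003
finger_force: 0.0
```

>>> apply_moves(
  deltas=[
    [[0, 0, 0, 0, 0, 0, 0], [0, 0, 0, 0, 0, 0, 0]],
  ],
)

```text
clock: 6.25
tcp_pos: [0.5264, -0.108, 0.0376]
ee_rot: [-0.004, 0.531, 0.847, 0.001]
ft_force: [-0.2, 0.4, 0.8]
opening: 0.0005
finger_force: 0.0
```

```bash
python3 - <<'E'
from h import *
s=r.get_state();print(s['clock'],s['tcp_pos'],s['ft_force'],s['wrist_torque']);M=quat(s['ee_rot']).as_matrix();print('yang',np.degrees(np.arctan2(M[1,1],M[0,1])),M[:,2])
im,d=r.camera('wrist');save('w4.png',im)
E
```

```text
6.25 [ 0.52640462 -0.10799436  0.03757136] [-0.15386644  0.40459633  0.77937068] [-0.02682552  0.02769898  0.02200206]
yang 25.86518628584046 [-0.00548398  0.00629705 -0.99996514]
```

View pics/w4.png

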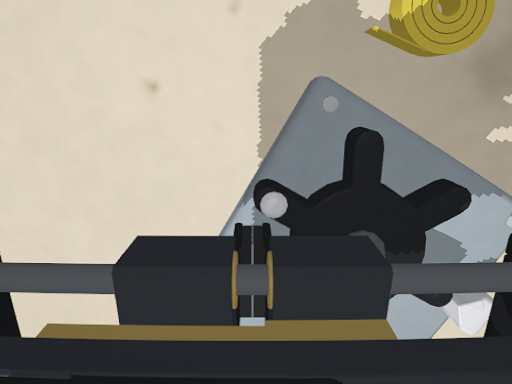

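One click done: the stud lug is still just ahead of the finger at (273,205). Continuing.

>>> apply_moves(
  deltas=[
    [[0, 0, -7.5, -0.0026, 0.0066, 0, 0], [0, 0, -7.5, -0.0017, 0.0068, 0, 0], [0, 0, -7.5, -0.0008, 0.007, 0, 0], [0, 0, -7.5, 0.0001, 0.0071, 0, 0], [0, 0, -7.5, 0.001, 0.007, 0, 0], [0, 0, -7.5, 0.0019, 0.0068, 0, 0], [0, 0, -7.5, 0.0028, 0.0065, 0, 0], [0, 0, -7.5, 0.0036, 0.0061, 0, 0]],
  ],
)

```text
clock: 7.3
tcp_pos: [0.5306, -0.0539, 0.0375]
ee_rot: [-0.003, 0.885, 0.466, 0.003]
ft_force: [-0.6, -0.3, 0.2]
opening: 0.0006
finger_force: 0.0
```

>>> apply_moves(
  deltas=[
    [[0, 0, 0, 0, 0, 0, 0], [0, 0, 0, 0, 0, 0, 0]],
  ],
)

```text
clock: 7.55
tcp_pos: [0.5303, -0.0541, 0.0375]
ee_rot: [-0.003, 0.883, 0.469, 0.003]
ft_force: [-0.2, -0.3, -0.2]
opening: 0.0005
finger_force: 0.0
```

>>> apply_moves(
  deltas=[
    [[0, 0, -7.5, 0.0044, 0.0055, 0, 0], [0, 0, -7.5, 0.0051, 0.0049, 0, 0], [0, 0, -7.5, 0.0057, 0.0042, 0, 0], [0, 0, -7.5, 0.0062, 0.0035, 0, 0], [0, 0, -7.5, 0.0066, 0.0026, 0, 0], [0, 0, -7.5, 0.0068, 0.0017, 0, 0], [0, 0, -7.5, 0.007, 0.0008, 0, 0], [0, 0, -7.5, 0.0071, -0.0001, 0, 0]],
  ],
)

```text
clock: 8.55
tcp_pos: [0.5792, -0.031, 0.0374]
ee_rot: [-0.001, 0.999, -0.038, 0.004]
ft_force: [0.7, 0.5, 0.3]
opening: 0.0007
finger_force: 0.0
```

>>> apply_moves(
  deltas=[
    [[0, 0, 0, 0, 0, 0, 0], [0, 0, 0, 0, 0, 0, 0]],
  ],
)

```text
clock: 8.8
tcp_pos: [0.5786, -0.0308, 0.0373]
ee_rot: [-0.001, 0.999, -0.036, 0.004]
ft_force: [0.2, 0.9, -0.5]
opening: 0.0005
finger_force: 0.0
```

```bash
python3 - <<'E'
from h import *
s=r.get_state();print(s['clock'],s['tcp_pos'],np.degrees(s['joint_pos']).round(1),s['ft_force'],s['wrist_torque']);M=quat(s['ee_rot']).as_matrix();print('yang',np.degrees(np.arctan2(M[1,1],M[0,1])),M[:,2])
im,d=r.camera('wrist');save('w5.png',im)
E
```

```text
8.8 [ 0.57856701 -0.03083585  0.03732658] [-14.2  41.9  96.7   0.4  41.   79.6] [ 0.15651288  0.90311304 -0.53881256] [0.04636038 0.19902864 0.01166563]
yang -94.11721787604307 [ 0.00792636  0.00219293 -0.99996618]
```

View pics/w5.png

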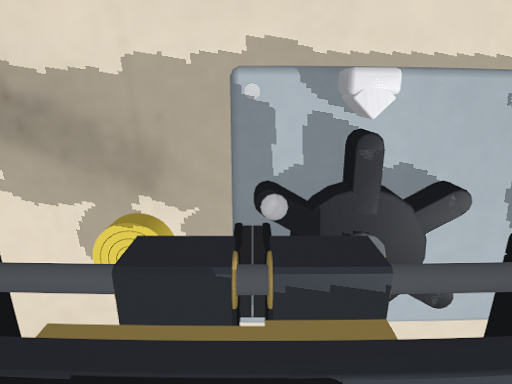

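Three clicks done: the stud at (274,207) is one lug short of the pointer at (370,100). I'll make the last click, then lift.

>>> apply_moves(
  deltas=[
    [[0, 0, -7.5, 0.007, -0.001, 0, 0], [0, 0, -7.5, 0.0068, -0.0019, 0, 0], [0, 0, -7.5, 0.0065, -0.0028, 0, 0], [0, 0, -7.5, 0.0061, -0.0036, 0, 0], [0, 0, -7.5, 0.0055, -0.0044, 0, 0], [0, 0, -7.5, 0.0049, -0.0051, 0, 0], [0, 0, -7.5, 0.0042, -0.0057, 0, 0], [0, 0, -7.5, 0.0035, -0.0062, 0, 0]],
  ],
)

```text
clock: 9.85
tcp_pos: [0.6233, -0.0616, 0.0374]
ee_rot: [0.001, 0.846, -0.533, 0.004]
ft_force: [-0.1, -0.3, -0.3]
opening: 0.0004
finger_force: 0.0
```

>>> apply_moves(
  deltas=[
    [[0, 0, 0, 0, 0, 0, 0], [0, 0, 0, 0, 0, 0, 0]],
  ],
)

```text
clock: 10.1
tcp_pos: [0.6231, -0.0612, 0.0374]
ee_rot: [0.001, 0.848, -0.531, 0.004]
ft_force: [-0.1, 0.3, -0.5]
opening: 0.0007
finger_force: 0.0
```

>>> apply_moves(
  deltas=[
    [[0, 0, 0, 0, 0, 0.02, 0], [0, 0, 0, 0, 0, 0.03, 0], [0, 0, 8, -0.005, -0.015, 0.03, 0], [0, 0, 8, -0.005, -0.025, 0.03, 0], [0, 0, 8, -0.01, -0.025, 0.03, 0], [0, 0, 8, -0.01, -0.025, 0.02, 0], [0, 0, 8, -0.01, -0.025, 0, 0], [0, 0, 8, -0.005, -0.025, 0, 0]],
  ],
)

```text
clock: 11.1
tcp_pos: [0.5783, -0.2019, 0.1997]
ee_rot: [-0.0, 0.99, -0.138, 0.006]
ft_force: [-0.1, -0.6, 0.3]
opening: 0.0008
finger_force: 0.0
```

>>> apply_moves(
  deltas=[
    [[0, 0, 8, 0, 0, 0, 0], [0, 0, 0, 0, 0, 0, 0], [0, 0, 0, 0, 0, 0, 0]],
  ],
)

```text
clock: 11.48
tcp_pos: [0.5787, -0.201, 0.1982]
ee_rot: [-0.001, 0.997, -0.072, 0.005]
ft_force: [0.5, -0.2, -0.2]
opening: 0.0005
finger_force: 0.0
```

```bash
python3 - <<'E'
from h import *
s=r.get_state();print(s['clock'],s['tcp_pos'],np.degrees(s['joint_pos']).round(1),s['ft_force']);M=quat(s['ee_rot']).as_matrix();print('yang',np.degrees(np.arctan2(M[1,1],M[0,1])),M[:,2])
im,d=r.camera('wrist');save('w6.png',im);np.savez('w6.npz',im=im,p=s['tcp_pos'],q=s['ee_rot'])
E
```

```text
11.475 [ 0.57872757 -0.20099463  0.19822549] [-29.8  30.6  85.8   0.4  63.1  68.4] [ 0.45939336 -0.23563282 -0.19245246]
yang -98.30339452590694 [ 9.66454924e-03  9.95565695e-04 -9.99952802e-01]
```

View pics/w6.png

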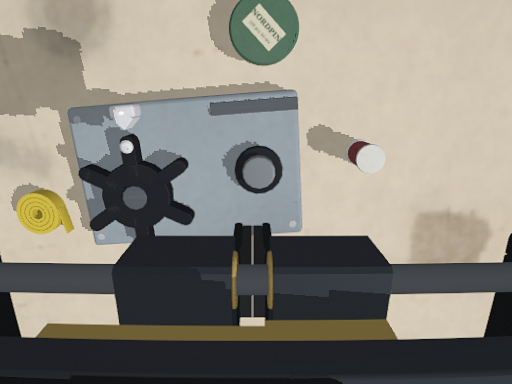

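The stud at (126,146) now sits right at the pointer, whose tip is at about (127,129). The button is at (259,171); next I'll locate it.

```bash
python3 - <<'E'
from h import *
t=np.load('w6.npz');P=pose('wrist',dict(tcp_pos=t['p'],ee_rot=t['q']))
w,b,s=[onz(P,*x) for x in((135,197.5,.05),(259,171.5,.05),(126.5,146.5,.055))]
d=s-w;e=b-w;print(w,b,np.degrees(np.arctan2(d[1],d[0])),'yaw',np.degrees(np.arctan2(e[1],e[0])-np.arctan2(-.122,.015)))
E
```

```text
[ 0.57495671 -0.08378449  0.05      ] [ 0.58323331 -0.20765581  0.05      ] -6.671121763984256 yaw -3.186786543777723
```

>>> apply_moves(
  deltas=[
    [[0, 0, 0, 0.001, -0.003, -0.04, 0], [0, 0, 0, 0.001, -0.003, -0.04, 0], [0, 0, 0, 0, 0, -0.04, 0], [0, 0, 0, 0, 0, -0.02, 0], [0, 0, 0, 0, 0, 0, 0], [0, 0, 0, 0, 0, 0, 0]],
  ],
)

```text
clock: 12.28
tcp_pos: [0.5815, -0.2075, 0.0584]
ee_rot: [-0.001, 0.997, -0.072, 0.005]
ft_force: [-0.1, -0.4, -0.1]
opening: 0.0003
finger_force: 0.0
```

>>> apply_moves(
  deltas=[
    [[0, 0, 0, 0, 0, -0.004, 0], [0, 0, 0, 0, 0, -0.004, 0], [0, 0, 0, 0, 0, -0.003, 0], [0, 0, 0, 0, 0, 0, 0], [0, 0, 0, 0, 0, 0, 0]],
  ],
)

```text
clock: 12.9
tcp_pos: [0.5812, -0.2077, 0.047]
ee_rot: [-0.001, 0.997, -0.072, 0.005]
ft_force: [1.2, -0.4, 3.8]
opening: 0.0006
finger_force: 1.7
```

>>> apply_moves(
  deltas=[
    [[0, 0, 0, 0, 0, -0.002, 0], [0, 0, 0, 0, 0, -0.002, 0], [0, 0, 0, 0, 0, 0, 0], [0, 0, 0, 0, 0, 0, 0]],
  ],
)

```text
clock: 13.4
tcp_pos: [0.5813, -0.2077, 0.0443]
ee_rot: [-0.001, 0.997, -0.072, 0.005]
ft_force: [-1.5, 0.2, 13.7]
opening: 0.0003
finger_force: 6.5
```

>>> apply_moves(
  deltas=[
    [[0, 0, 0, 0, 0, -0.001, 0], [0, 0, 0, 0, 0, 0, 0], [0, 0, 0, 0, 0, 0, 0]],
  ],
)

```text
clock: 13.78
tcp_pos: [0.5813, -0.2077, 0.0442]
ee_rot: [-0.0, 0.997, -0.072, 0.005]
ft_force: [-2.9, 1.5, 18.2]
opening: 0.0006
finger_force: 9.1
```

>>> apply_moves(
  deltas=[
    [[0, 0, 0, 0, 0, 0.004, 0], [0, 0, 0, 0, 0, 0.01, 0], [0, 0, 0, 0, 0, 0.04, 0], [0, 0, 0, 0, 0, 0.05, 0], [0, 0, 0, -0.03, 0, 0.05, 0], [0, 0, 0, -0.05, 0, 0, 0], [0, 0, 0, 0, 0, 0, 0], [0, 0, 0, 0, 0, 0, 0]],
  ],
)

```text
clock: 14.78
tcp_pos: [0.5007, -0.2075, 0.1952]
ee_rot: [-0.001, 0.997, -0.072, 0.004]
ft_force: [0.8, 0.4, 0.9]
opening: 0.0003
finger_force: 0.0
```

```bash
python3 - <<'E'
from h import *
im,d=r.camera('top')
a=np.load('top0.npz')['im']
z=lambda x:cv2.resize(x[160:260,220:390],None,fx=3.5,fy=2.9,interpolation=cv2.INTER_CUBIC)
save('end.png',np.vstack([z(a),z(im)]))
E
```

```text
(no output)
```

View pics/end.png

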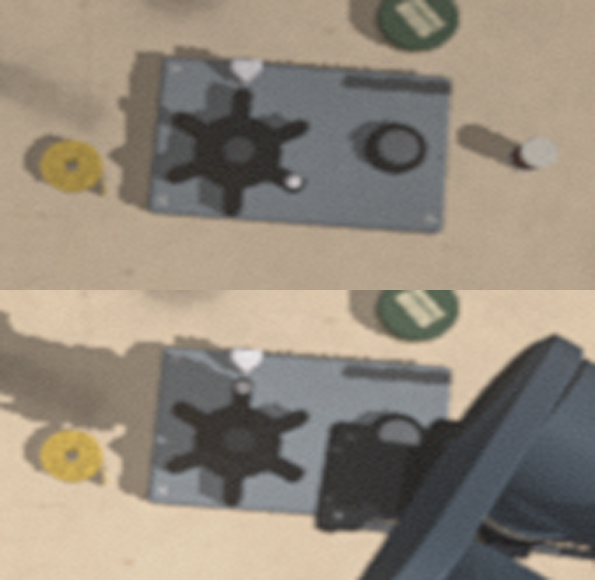

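The stud at (243,386) is at the pointer, at (246,361), and the printer and its neighbours in view haven't moved. The button bottomed at 44 mm and has been released, so I'm handing in.

```bash
python3 -c "
from workcell import r
print(r.job_done())"
```

```text
the job is handed in; nothing more can be done
None
```

I turned the day wheel four clicks clockwise so the studded lug rests at the pointer, then pressed the print button fully down and released it; the job was handed in at about 15 s, and no verdict came back.

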